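# Release a lens carrier from the bonding jig

### The arm

A 6-joint arm with a two-finger parallel gripper is mounted at the origin on a cart in front of the work surface, level with it; the furniture and walls round the work are solid. World frame = base frame: x ahead of the robot, y to its left, z up, the work surface at z = 0. Lengths are in m, angles in rad, forces in N, time in s.
With the tool pointing down it reaches from about 0.35 to 0.775 m from the base axis. Payload 5.5 kg.
Tool frame: the origin (TCP) lies at the very end of the fingers, on their centre line; the grasp point (between the pads) lies 19 mm behind it; z points along the fingers, y is the line along which they close (so a half turn about z gives the same grasp; the last joint's range is limited). The gripper opens to 85 mm and grips with 20 to 120 N. Pads are 22 mm wide; open, the fingers measure 114 mm over their backs; the gripper's body (76 mm by 85 mm) begins 54 mm behind the grasp point. The pads swing forward as they close: fully open they stand 13 mm farther back than shut.
Start: joints at [1.181, 0.313, 0.046, 1.304, 0, 1.431], TCP at [0.142, 0.557, 0.231] pointing down, gripper open.
Joint ranges: [-2.76, 2.76], [-0.86, 1.69], [-1.03, 1.26], [-2.2, 2.34], [-1.47, 1.5], [-3.14, 3.14]. Speed limits (rad/s): [2.57, 2.57, 3.14, 3.14, 3.14, 3.14].

### API

Orientations are given as a unit quaternion [w, x, y, z].
In Python, from workcell import env, cams, ticket, spotter gives the robot as it stands.
- The arm moves only by the tool jog_arm, never from a script. Its argument "increments" is a list that holds one entry, the list of rows, each a list of 7 numbers: the shift along the tool's x, y, z in units of 0.25 m (1.0 is 0.25 m), then the turn, a rotation vector about the tool's x, y, z in units of 180 degrees (1.0 is 180 degrees), then the closure in counts, from 0 (fully open) to 255 (shut). A call has 1 to 20 rows; each row shifts and turns the commanded pose from where the row before left it, along the tool's axes as they then stand; what a row does not reach is not made up. A row lasts 1/10 s, in which the tool goes at most 50 mm and 8.59 degrees, less where a joint would pass 70% of its speed; a pose out of reach is approached as far as the arm can. A call with a number of a shift or a turn outside -1 to 1 is refused whole. A call with a gripper value outside its range is refused whole. The fingers move at their own pace and stop on an object; "force" is the grip in N (left out, the last holds). Time passes only in rows, so rows that do not move let the fingers close. It gives the time, the measured TCP pose, the force, the opening and the grip force at its end, in the units of the state.
- env.get_state(): the state, without advancing time (a new reading comes with each control period).
- cams.read_camera(name): name is "scene" or "top"; returns a dict with "pixels" (480x640x3 uint8, red, green, blue), "fx", "fy", "cx", "cy" (pixels), "xyz" and "attitude" of the camera in the world. Camera axes: x right, y down, z forward; pixel columns grow to the right and rows downward; lengths in m; the calibration is good to about 2 mm. A picture is of the moment at which its call begins. There is no depth.
- ticket.hand_in(): hands the job in; it is judged then, once.
Trained networks look in the newest picture that a camera, given by its name, has taken for a name from the list of things; names that differ only in an ending like _2 or _b are one class to them, and where a whole thing is asked for, a point or a joint stands for the part that bears it (a point fixed in the world has none). Each returns a list of dicts, best first, with "conf" (0 to 1); they miss things now and then, are a little off and sometimes report something else, mostly with a low value. They report only what shows in the picture. A call takes as long as a camera call. They do not tell look-alikes from the thing itself.
- spotter.find_in(target, camera): "uv" ([column, row] in pixels, amid what is visible of it).
- spotter.cut_out(target, camera): "region" (480x640 bool, what is visible of it) and "uv" ([column, row] in pixels, amid what is visible of it).
- spotter.landmark_of(target, camera): "uv" ([column, row] in pixels: a listed point, or the origin of a listed thing).
The state is a dict: "clock": time; "joint_pos": joint angles; "qvel": joint speeds; "tau": joint torques, N m; "tcp_pos": TCP position; "orientation": TCP orientation; "wrist_force": force on the tool from outside, world axes, zero at the start; "ft_torque": the same for the moment, N m; "finger_gap": finger opening in m; "grip_force": force on a finger pad.
Only numpy, scipy, OpenCV 4.12 (cv2) and the standard library are available. Lean on these libraries where they do the work, as an engineer would, in place of code of your own. Each camera call takes 0.05 s, during which the arm holds its last target. There are 200 camera calls.

### The job

The glue has set: swing the bonding jig's hold-down bar up to upright and leave it standing. Then slide the lens carrier out from under it along the jig's bed, towards the open end and without lifting it, until it is completely clear of the two guide rails. Leave it lying straight and wholly on the open part of the bed, with the bar still up.

Things in the scene. Friction and masses are not known exactly. Their poses are not given: they have to be found in the camera images.
- jig: Fixed jig: bare aluminium bed 260x90x8 mm with a hinge clevis (48 mm high) at its far end (+x), open at -x. Origin: centre of the bed's underside, on the desk; x along, y across, z up. Two dark guide rails from x=+50 to +100 mm, tops at z=16 mm, inner faces at y=+-26.7 mm (carrier has 1.7 mm play a side); stop block from x=+98 mm. Hinge pin along y at x=+113, z=36 mm. 4 mm screws at the corners.
- hold_bar (a joint): Angle of the steel hold-down bar, rad: 0 = level over the carrier, 1.57 = upright, stop at 1.8. Its free end rises and swings over towards jig +x. Stiff hinge: about 2 N at the grip moves it; it stays where it is left.
- bar_grip (a point): Point in the bar's grip, a black block on the bar's free end: 20 mm along the bar, 12 mm wide (along jig y; the bar is as wide), 26 mm high. With the bar level the point is 72 mm from the hinge pin towards jig -x and 20 mm above it, 11 mm under the grip's top; it turns with the bar. Below it a 24 mm wide foot (z = 19 to 33 mm) traps the carrier's lens ring.
- carrier: Lens carrier under the bar: dark plate 110x50x10 mm with a bare metal lens ring (36 mm across, 11 mm high, at x=+31 mm) and a dark upright pull tab, 20 mm (x) by 12 mm (y), centred at x=-43 mm, top at z=38 mm. Origin: centre of its underside, lying on the bed; x as the jig's. Starts at about x=+38 mm in the jig's frame, tab outside the rails. 0.16 kg. Not the loose spare with a square cell.
Things that resemble listed ones, but are neither listed nor needed, are in the scene too. What is shaped like the carrier but purple is not meant.

How it is judged:
By the outcome, as a careful person would: the job done as asked, in the order asked, and still so for the second after the job is handed in, with the robot touching nothing.
It also fails if it takes over 43 s, if anything falls off the work surface, if the arm or the gripper's body presses on something with over 40 N, if the wrist force passes 120 N, or if a joint passes its speed limit or range.

## Working session

There is one attempt and no reset: what is moved stays moved. The work goes in short steps, Python scripts to look and compute and a tool call to move; the robot and the scene stay as the last step left them, time stands still between calls to the robot, and variables do not carry over. Pictures are saved under pics/ and viewed, at most 10 in all, crops included, and the job is handed in when it is done.

Besides the shell and the picture viewer there is one more tool, called after "Call:" by a JSON object that holds its "method" and its "body", one argument or row to a line. jog_arm: Moves the arm, as the interface text tells. Shifts and turns lie within -1 to 1; 1 stands for 0.25 m of shift or 180 degrees of turn. Its arguments: {"type":"object","properties":{"increments":{"type":"array"},"force":{"type":"number"}},"required":["increments"]}

```bash
mkdir -p pics; cat > h.py <<'E'
import numpy as np, cv2
from workcell import env, cams, ticket, spotter
from scipy.spatial.transform import Rotation as R
def rot(q): return R.from_quat([q[1],q[2],q[3],q[0]]).as_matrix()
def ray(c,uv):
    d=rot(c['attitude'])@np.array([(uv[0]-c['cx'])/c['fx'],(uv[1]-c['cy'])/c['fy'],1]); return np.array(c['xyz']),d
def onz(c,uv,z):
    o,d=ray(c,uv); return o+d*(z-o[2])/d[2]
def proj(c,p):
    q=rot(c['attitude']).T@(np.array(p)-c['xyz']); return np.array([c['cx']+c['fx']*q[0]/q[2],c['cy']+c['fy']*q[1]/q[2]])
def tri(c1,u1,c2,u2):
    A=[];b=[]
    for c,u in((c1,u1),(c2,u2)):
        o,d=ray(c,u);d/=np.linalg.norm(d);P=np.eye(3)-np.outer(d,d);A.append(P);b.append(P@o)
    return np.linalg.lstsq(np.vstack(A),np.hstack(b),rcond=None)[0]
def snap(n,f):
    c=cams.read_camera(n); cv2.imwrite('pics/'+f,c['pixels'][:,:,::-1]); return c
E
python3 - <<'E'
from h import *
for n in('scene','top'):
    c=snap(n,n+'0.png'); print(n,c['fx'],c['xyz'],c['attitude'])
    for t in('jig','hold_bar','bar_grip','carrier'):
        print(t,[(np.round(d['uv'],1).tolist(),round(d['conf'],2)) for d in spotter.landmark_of(t,n)] if t!='hold_bar' else '',[(np.round(d['uv'],1).tolist(),round(d['conf'],2)) for d in spotter.find_in(t,n)])
E
```

```text
scene 509.52322049081977 [ 0.1079591  -0.19651767  0.63647427] [-0.3567101   0.79574655 -0.44396387  0.20601314]
jig [([276.7, 302.8], 0.79)] [([270.6, 318.1], 0.9)]
hold_bar  [([288.2, 261.9], 0.59)]
bar_grip [([285.0, 267.4], 0.88)] [([288.5, 264.3], 0.79)]
carrier [([366.5, 231.9], 0.92), ([286.3, 287.7], 0.77)] [([283.5, 290.5], 0.66), ([365.4, 227.7], 0.62)]
top 535.5943944163033 [0.55202541 0.15103362 0.91379902] [ 0.03968786 -0.70184888  0.71012154 -0.03950218]
jig [([324.5, 303.8], 0.6)] [([327.5, 321.6], 0.84)]
hold_bar  [([315.3, 256.5], 0.81)]
bar_grip [([319.7, 271.8], 0.93)] [([315.9, 261.1], 0.77)]
carrier [([320.0, 279.8], 0.69), ([350.0, 159.4], 0.59)] [([350.5, 161.1], 0.94), ([323.0, 285.0], 0.57)]
```

View pics/scene0.png

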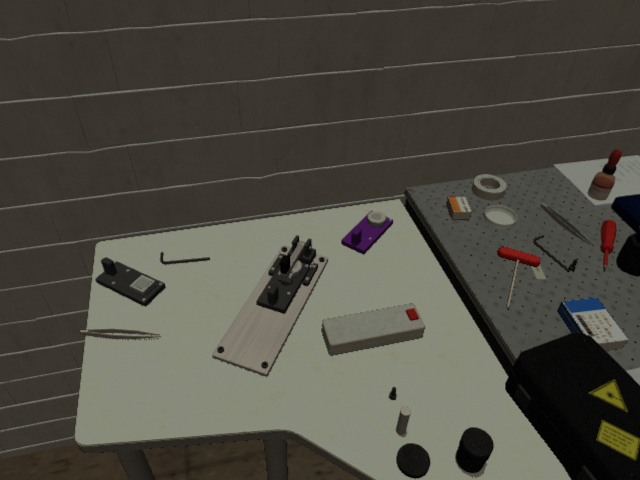

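View pics/top0.png

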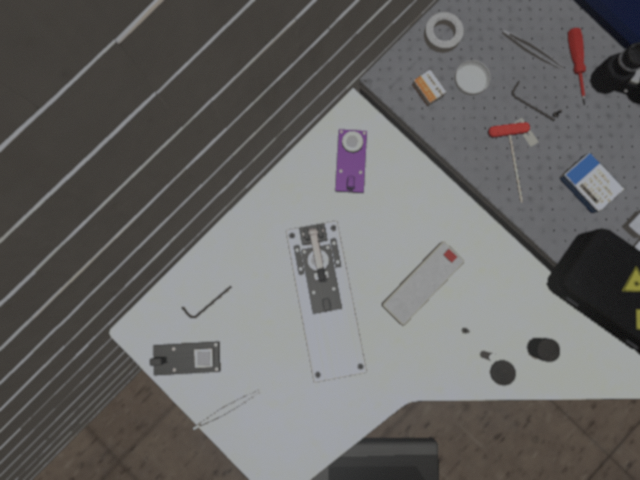

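Scene: the jig bed runs from about (243,358) to (300,250), with the black carrier under the bar at (285,290). The look-alikes are the purple one at (368,230) and the spare at (130,282). Top: bed corner screws are near (292,236), (335,227), (361,366) and (318,375). The grip is at (321,273) and the tab at (326,304).

```bash
cat > m.py <<'E'
from h import *
from scipy.optimize import least_squares
C={n:cams.read_camera(n) for n in('scene','top')}
m=spotter.cut_out('jig','top')[0]['region'].astype(np.uint8)
c=C['top']
g=cv2.cvtColor(c['pixels'],cv2.COLOR_RGB2GRAY)
def dark(g,u,r=6):
    u0,v0=int(u[0])-r,int(u[1])-r; w=255-g[v0:v0+2*r+1,u0:u0+2*r+1].astype(float)
    w=np.clip(w-np.median(w)-25,0,None); yy,xx=np.mgrid[0:2*r+1,0:2*r+1]
    return np.array([u0+(w*xx).sum()/w.sum(),v0+(w*yy).sum()/w.sum()])
S=[dark(g,u) for u in((292,236),(335,227),(361,366),(318,375))]
W=np.array([onz(c,s,0.010) for s in S]); print(np.round(S,1).tolist());print(W.round(4).tolist())
far=(W[0]+W[1])/2; near=(W[2]+W[3])/2
d=far-near; L=np.linalg.norm(d[:2]); yaw=np.arctan2(d[1],d[0]); o=(far+near)/2
print('len',L,'wid',np.linalg.norm(W[0]-W[1]),np.linalg.norm(W[3]-W[2]),'yaw',yaw,'origin',o)
cnt=max(cv2.findContours(m,0,2)[0],key=cv2.contourArea)
B=np.array([onz(c,u,0.008) for u in cv2.boxPoints(cv2.minAreaRect(cnt))]);print('box centre',B.mean(0),np.linalg.norm(B[0]-B[1]),np.linalg.norm(B[1]-B[2]))
Rz=R.from_euler('z',yaw).as_matrix()
J=lambda p:np.array([o[0],o[1],0])+Rz@np.array(p)
grip=[113/1e3-.072,0,.056]; print('grip pred',J(grip),proj(C['scene'],J(grip)),proj(c,J(grip)))
G={n:spotter.landmark_of('bar_grip',n)[0]['uv'] for n in C}; print('grip tri',tri(C['scene'],G['scene'],c,G['top']),G)
for p in([-.005,0,.046],[.113,0,.036]): print(p,J(p),proj(C['scene'],J(p)),proj(c,J(p)))
print('jigorigin scene',[proj(C['scene'],J([x,y,.008])).round(1).tolist() for x in(-.13,.13) for y in(-.045,.045)])
for n,b in(('top',(270,200,100,200)),('scene',(200,220,140,160))):
    x,y,w,h=b; cv2.imwrite(f'pics/{n}1.png',cv2.resize(C[n]['pixels'][y:y+h,x:x+w,::-1],None,fx=3,fy=3,interpolation=2))
print(rot(env.get_state()['orientation']).round(3).tolist(), 'table edge',onz(c,(110,330),0),onz(c,(358,88),0))
E
python3 m.py
```

```text
[[291.6, 235.1], [333.0, 227.6], [360.1, 366.1], [317.4, 374.3]]
[[0.6642, 0.1883, 0.01], [0.6763, 0.1176, 0.01], [0.4446, 0.0764, 0.01], [0.4321, 0.1473, 0.01]]
len 0.23555257090179185 wid 0.07169741793540314 0.07195727237787154 yaw 0.17527893832338476 origin [0.55430004 0.13239639 0.01      ]
box centre [0.55361477 0.13306131 0.008     ] 0.09386703097075569 0.26038926278536
grip pred [0.59467184 0.13954609 0.056     ] [286.25203094 263.68549767] [321.11847613 274.36755915]
grip tri [0.59523276 0.14071236 0.0500411 ] {'scene': [285.1, 265.9], 'top': [321.0, 273.7]}
[-0.005, 0, 0.046] [0.54937665 0.13152448 0.046     ] [274.739491   287.27584432] [326.39426172 302.77826914]
[0.113, 0, 0.036] [0.66556865 0.15210165 0.036     ] [302.88318007 245.04772657] [312.79983276 232.12713416]
jigorigin scene [[268.2, 374.1], [212.6, 354.5], [329.8, 257.1], [283.6, 244.3]]
[[-0.969, 0.247, 0.0], [0.247, 0.969, 0.0], [0.0, 0.0, -1.0]] table edge [0.50790284 0.49594554 0.        ] [0.92700779 0.06902028 0.        ]
```

View pics/top1.png

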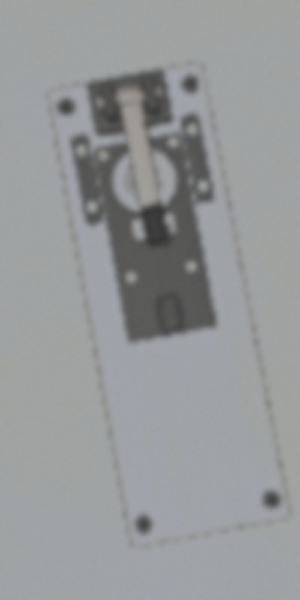

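View pics/scene1.png

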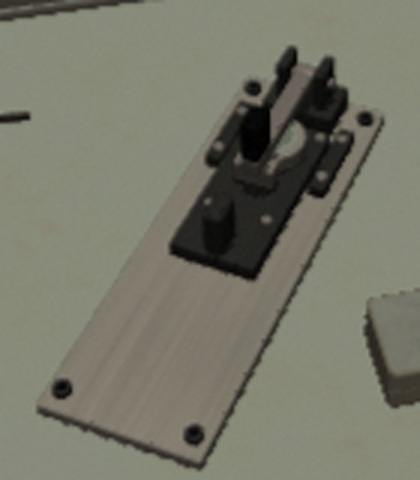

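Call:
{"method": "jog_arm", "body": {
  "increments": [
    [[0,0,0,0,0,-0.045,0],[0,0,0,0,0,-0.045,60],[0,0,0,0,0,-0.045,120],[-0.0932,-0.1225,0,0,0,0,120],[-0.0932,-0.1225,0,0,0,0,120],[-0.0932,-0.1225,0,0,0,0,120],[-0.0932,-0.1225,0,0,0,0,120],[-0.0932,-0.1225,0,0,0,0,120],[-0.0932,-0.1225,0,0,0,0,120],[-0.0932,-0.1225,0,0,0,0,120],[-0.0932,-0.1225,0,0,0,0,120],[-0.0932,-0.1225,0,0,0,0,120],[-0.0932,-0.1225,0,0,0,0,120],[-0.0932,-0.1225,0,0,0,0,120],[-0.0932,-0.1225,0,0,0,0,120],[-0.0932,-0.1225,0,0,0,0,120],[-0.0932,-0.1225,0,0,0,0,120],[-0.0932,-0.1225,0,0,0,0,120],[-0.0932,-0.1225,0,0,0,0,120]]
  ],
  "force": 20
}}

```text
clock: 2.95
tcp_pos: [0.5954, 0.138, 0.2313]
orientation: [0.0, -0.087, 0.996, 0.0]
wrist_force: [0.3, 0.8, 0.2]
finger_gap: 0.0452
grip_force: 0.0
```

```bash
cat >> h.py <<'E'
def where(o=(0.5543,0.1324),yaw=0.1753):
    s=env.get_state(); c,n=np.cos(yaw),np.sin(yaw); d=np.array(s['tcp_pos'])[:2]-o
    Rt=rot(s['orientation']); print('t',round(s['clock'],2),'TCP jig mm',((c*d[0]+n*d[1])*1e3).round(1),((-n*d[0]+c*d[1])*1e3).round(1),round(s['tcp_pos'][2]*1e3,1),'yaw err deg',np.degrees(np.arctan2(-Rt[1,0],-Rt[0,0])-yaw).round(2),'toolz',Rt[:,2].round(3),'gap',round(s['finger_gap']*1e3,1),'grip',s['grip_force'],'F',np.round(s['wrist_force'],1),'q',np.round(s['joint_pos'],2))
E
python3 - <<'E'
from h import *
where()
from scipy.optimize import least_squares
s0=cv2.cvtColor(cv2.imread('pics/scene0.png'),6)
def dark(g,u,r=4):
    u0,v0=int(round(u[0]))-r,int(round(u[1]))-r; w=255-g[v0:v0+2*r+1,u0:u0+2*r+1].astype(float)
    w=np.clip(w-np.median(w)-25,0,None); yy,xx=np.mgrid[0:2*r+1,0:2*r+1]
    return np.array([u0+(w*xx).sum()/w.sum(),v0+(w*yy).sum()/w.sum()])
S=np.array([dark(s0,u) for u in((284.3,249.3),(322,259.3),(264.7,364.7),(220.7,349.3))])
T=np.array([[291.6,235.1],[333.0,227.6],[360.1,366.1],[317.4,374.3]])
c={n:cams.read_camera(n) for n in('scene','top')}
P=np.array([[.118,.036],[.118,-.036],[-.118,-.036],[-.118,.036]])
def res(p,use):
    cc,ss=np.cos(p[2]),np.sin(p[2]); r=[]
    for n,U in use:
        for q,u in zip(P,U): r.append(proj(c[n],[p[0]+cc*q[0]-ss*q[1],p[1]+ss*q[0]+cc*q[1],.010])-u)
    return np.ravel(r)
print(S.round(1).tolist())
for use in([('scene',S)],[('top',T)],[('scene',S),('top',T)]):
    f=least_squares(res,[.5543,.1324,.175],args=(use,),x_scale=[.01,.01,.01]);print(f.x.round(4),np.sqrt((f.fun**2).mean()))
cv2.imwrite('pics/top2.png',cv2.resize(c['top']['pixels'][180:400,240:440,::-1],None,fx=2.5,fy=2.5))
cv2.imwrite('pics/scene2.png',cv2.resize(c['scene']['pixels'][150:390,180:400,::-1],None,fx=2.5,fy=2.5))
E
```

```text
t 2.95 TCP jig mm 41.4 -1.7 231.3 yaw err deg -0.07 toolz [ 0.  0. -1.] gap 45.2 grip 0.0 F [0.3 0.8 0.2] q [ 0.1   0.38  0.15  1.33  0.   -0.08]
[[284.2, 249.3], [321.5, 259.5], [264.3, 364.6], [220.4, 349.4]]
[0.5529 0.1342 0.1743] 0.11691750484974198
[0.5543 0.1324 0.175 ] 0.12705004337341208
[0.5536 0.1333 0.1741] 0.5111981084048558
```

Call:
{"method": "jog_arm", "body": {
  "increments": [
    [[0.004,0.0104,0.1,0,0,0.001,120],[0,0,0.12,0,0,0,120],[0,0,0.12,0,0,0,120],[0,0,0.12,0,0,0,120],[0,0,0.12,0,0,0,120],[0,0,0.09,0,0,0,120],[0,0,0.05,0,0,0,120],[0,0,0.04,0,0,0,120],[0,0,0,0,0,0,170],[0,0,0,0,0,0,190]]
  ],
  "force": 20
}}

```text
clock: 4.05
tcp_pos: [0.5935, 0.1418, 0.0422]
orientation: [0.001, -0.086, 0.996, 0.0]
wrist_force: [-0.5, 0.4, 0.4]
finger_gap: 0.0218
grip_force: 0.0
```

```bash
sed -i 's/o=(0.5543,0.1324),yaw=0.1753/o=(0.5536,0.1333),yaw=0.1745/' h.py
python3 - <<'E'
from h import *
where()
c={n:cams.read_camera(n) for n in('scene','top')}
a=cv2.resize(c['top']['pixels'][200:330,250:400,::-1],(390,338)); b=cv2.resize(c['scene']['pixels'][180:310,210:360,::-1],(390,338))
cv2.imwrite('pics/p3.png',np.hstack([a,b]))
E
```

```text
t 4.05 TCP jig mm 40.8 1.5 42.2 yaw err deg -0.19 toolz [ 0.001  0.    -1.   ] gap 21.8 grip 0.0 F [-0.5  0.4  0.4] q [ 0.1   0.5  -0.16  0.91  0.   -0.07]
```

View pics/p3.png

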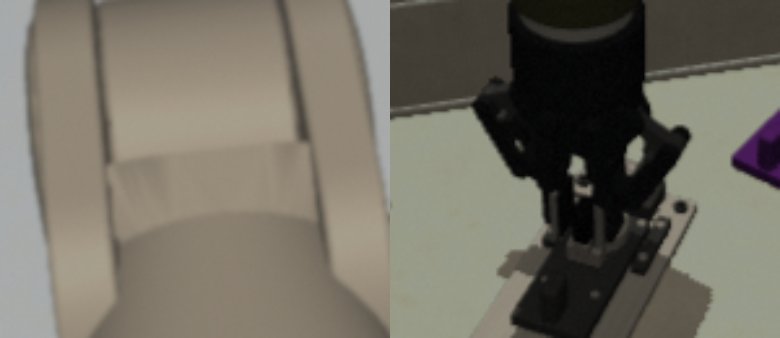

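The left half (top) is hidden by the arm. On the right, the fingers straddle the grip (583,215) at (553,215) and (600,215), about 1.5 mm too far to +y.

Call:
{"method": "jog_arm", "body": {
  "increments": [
    [[0,-0.006,0,0,0,0.001,190],[0,0,0,0,0,0,230],[0,0,0,0,0,0,255],[0,0,0,0,0,0,255],[0,0,0,0,0,0,255]]
  ],
  "force": 20
}}

```text
clock: 4.65
tcp_pos: [0.5936, 0.1405, 0.0419]
orientation: [0.001, -0.084, 0.996, 0.0]
wrist_force: [-0.9, 2.4, 5.0]
finger_gap: 0.0113
grip_force: 25.7
```

```bash
python3 - <<'E'
from h import *
where()
p=np.array([-72.,20])
A=np.radians(np.arange(0,96,6)); X=np.c_[p[0]*np.cos(A)+p[1]*np.sin(A),-p[0]*np.sin(A)+p[1]*np.cos(A)]
print(np.c_[-np.diff(X[:,0]),-np.diff(X[:,1])].round(2)/250)
E
```

```text
t 4.65 TCP jig mm 40.7 0.1 41.9 yaw err deg -0.35 toolz [ 0.001  0.001 -1.   ] gap 11.3 grip 25.736239885445684 F [-0.9  2.4  5. ] q [ 0.1   0.5  -0.16  0.91  0.   -0.07]
[[-0.00992 -0.02968]
 [-0.013   -0.02848]
 [-0.01588 -0.02696]
 [-0.01864 -0.02516]
 [-0.02116 -0.02304]
 [-0.02344 -0.02072]
 [-0.02548 -0.01816]
 [-0.02724 -0.0154 ]
 [-0.02868 -0.01248]
 [-0.02984 -0.0094 ]
 [-0.03068 -0.00624]
 [-0.03116 -0.003  ]
 [-0.03128  0.00028]
 [-0.03108  0.00356]
 [-0.03056  0.0068 ]]
```

Call:
{"method": "jog_arm", "body": {
  "increments": [
    [[-0.012,0,-0.0296,0,0,-0.002,255],[-0.0151,0,-0.0282,0,0,0,255],[-0.0179,0,-0.0264,0,0,0,255],[-0.0206,0,-0.0244,0,0,0,255],[-0.023,0,-0.0221,0,0,0,255],[-0.0252,0,-0.0196,0,0,0,255],[-0.0271,0,-0.0168,0,0,0,255],[-0.0287,0,-0.0139,0,0,0,255]]
  ],
  "force": 20
}}

```text
clock: 5.45
tcp_pos: [0.6339, 0.1476, 0.0871]
orientation: [-0.001, -0.087, 0.996, 0.0]
wrist_force: [-4.5, 1.7, -1.7]
finger_gap: 0.0114
grip_force: 22.5
```

```bash
python3 - <<'E'
from h import *
where()
c=cams.read_camera('scene')
cv2.imwrite('pics/p4.png',cv2.resize(c['pixels'][150:310,200:380,::-1],None,fx=3,fy=3))
E
```

```text
t 5.45 TCP jig mm 81.5 0.2 87.1 yaw err deg -0.01 toolz [-0.003 -0.    -1.   ] gap 11.4 grip 22.45756298303604 F [-4.5  1.7 -1.7] q [ 0.11  0.53  0.02  1.06  0.   -0.07]
```

View pics/p4.png

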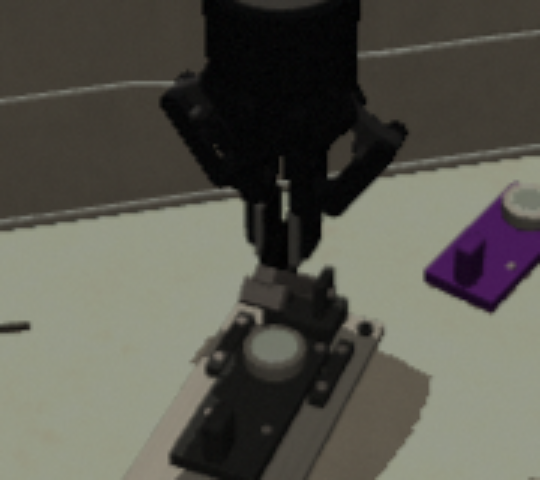

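The bar is about half up, with the foot at (270,290) in the crop and the ring at (275,352) uncovered. Forces are small, so I'll finish the arc.

Call:
{"method": "jog_arm", "body": {
  "increments": [
    [[-0.03,0,-0.0109,0,0,0,255],[-0.031,0,-0.0077,0,0,0,255],[-0.0316,0,-0.0044,0,0,0,255],[-0.0319,0,-0.001,0,0,0,255],[-0.0318,0,0.0023,0,0,0,255],[-0.0314,0,0.0057,0,0,0,255],[-0.0307,0,0.0089,0,0,0,255],[-0.0075,0,0.0025,0,0,0,255],[0,0,0,0,0,0,255],[0,0,0,0,0,0,255]]
  ],
  "force": 20
}}

```text
clock: 6.5
tcp_pos: [0.6922, 0.158, 0.0892]
orientation: [0.002, -0.087, 0.996, 0.0]
wrist_force: [0.2, 4.5, 4.5]
finger_gap: 0.0119
grip_force: 22.9
```

```bash
python3 - <<'E'
from h import *
where()
E
```

```text
t 6.5 TCP jig mm 140.8 0.2 89.2 yaw err deg 0.0 toolz [ 0.004  0.001 -1.   ] gap 11.9 grip 22.86508172750473 F [0.2 4.5 4.5] q [ 0.11  0.64  0.21  1.14  0.   -0.06]
```

Call:
{"method": "jog_arm", "body": {
  "increments": [
    [[0,0,0,0,0,0,230],[0,0,0,0,0,0,200],[0,0,0,0,0,0,150],[0,0,0,0,0,0,120],[0,0,0,0,0,0,120],[0,0,-0.05,0,0,0,120],[0,0,-0.1,0,0,0,120],[0,0,-0.12,0,0,0,120],[0,0,-0.12,0,0,0,120],[0.1,0,0,0,0,0,120],[0.16,0,0,0,0,0,120],[0.16,0,0,0,0,0,120],[0.163,0,0,0,0,0,120],[0.16,0,0,0,0,0,120],[0.16,0,0,0,0,0,120],[0,0,0,0,0,0,120]]
  ]
}}

```text
clock: 8.1
tcp_pos: [0.4622, 0.1176, 0.1855]
orientation: [-0.002, -0.087, 0.996, -0.0]
wrist_force: [0.0, -0.6, 1.3]
finger_gap: 0.0451
grip_force: 0.0
```

```bash
python3 - <<'E'
from h import *
where()
c={n:snap(n,n+'5.png') for n in('scene','top')}
x=c['scene']['pixels'][170:370,190:370,::-1]; y=c['top']['pixels'][190:390,250:400,::-1]
cv2.imwrite('pics/p5.png',np.hstack([cv2.resize(x,None,fx=2.4,fy=2.4),cv2.resize(y,None,fx=2.4,fy=2.4)]))
yaw=.1745;Rz=R.from_euler('z',yaw).as_matrix(); J=lambda p:np.array([.5536,.1333,0])+Rz@np.array(p)
G={}
for n in c:
    print(n,'carrier',[(np.round(d['uv'],1).tolist(),round(d['conf'],2)) for d in spotter.landmark_of('carrier',n)],'pred',proj(c[n],J([.038,0,.008])).round(1))
    g=spotter.landmark_of('bar_grip',n);print('grip',g,'pred upright',proj(c[n],J([.133,0,.108])).round(1))
    if g:G[n]=g[0]['uv']
if len(G)==2:print((Rz.T@(tri(c['scene'],G['scene'],c['top'],G['top'])-[.5536,.1333,0])).round(4))
print('tab top pred',[proj(c['scene'],J([-.005,y,.046])).round(1).tolist() for y in(-.006,0,.006)])
E
```

```text
t 8.1 TCP jig mm -92.8 0.4 185.5 yaw err deg 0.0 toolz [-0.004 -0.001 -1.   ] gap 45.1 grip 0.0 F [ 0.  -0.6  1.3] q [ 0.08  0.15 -0.28  1.15 -0.   -0.09]
scene carrier [([285.9, 288.8], 0.76), ([364.9, 232.6], 0.6)] pred [285.5 285.3]
grip [{'uv': [301.8, 209.7], 'conf': 0.95}] pred upright [306.8 206. ]
top carrier [([321.6, 277.6], 0.74), ([351.7, 160.4], 0.73)] pred [320.6 278. ]
grip [{'uv': [309.7, 213.8], 'conf': 0.73}] pred upright [309.7 213.7]
[0.1321 0.0039 0.1003]
tab top pred [[277.5, 288.4], [274.0, 287.3], [270.5, 286.3]]
```

View pics/p5.png

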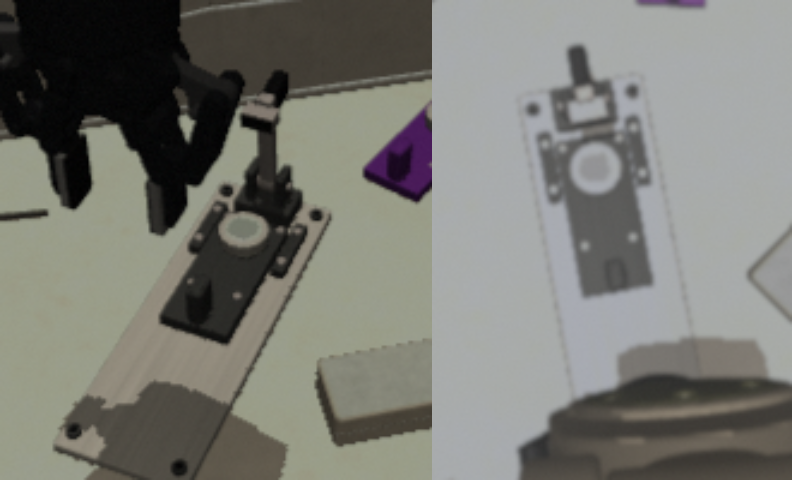

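Bar stands upright (grip at (278,85) in the crop). The carrier is still in place with its tab top at (199,281), which matches the prediction. Next I'll grasp the tab.

Call:
{"method": "jog_arm", "body": {
  "increments": [
    [[-0.1,0,0,0,0,0,120],[-0.151,-0.0016,0,0,0,0,120],[-0.1,0,0.05,0,0,0,120],[0,0,0.12,0,0,0,120],[0,0,0.12,0,0,0,120],[0,0,0.12,0,0,0,120],[0,0,0.1,0,0,0,120],[0,0,0.07,0,0,0,120],[0,0,0.05,0,0,0,120],[0,0,0.01,0,0,0,150],[0,0,0,0,0,0,190],[0,0,0,0,0,0,190]]
  ]
}}

```text
clock: 9.6
tcp_pos: [0.5557, 0.1331, 0.0261]
orientation: [0.001, -0.087, 0.996, 0.0]
wrist_force: [0.7, 0.5, 0.8]
finger_gap: 0.0219
grip_force: 0.0
```

```bash
python3 - <<'E'
from h import *
where()
c=cams.read_camera('scene')
cv2.imwrite('pics/p6.png',cv2.resize(c['pixels'][200:320,200:350,::-1],None,fx=4,fy=4))
E
```

```text
t 9.6 TCP jig mm 2.1 -0.5 26.1 yaw err deg -0.01 toolz [ 0.002  0.    -1.   ] gap 21.9 grip 0.0 F [0.7 0.5 0.8] q [ 0.09  0.45 -0.29  0.83  0.   -0.08]
```

View pics/p6.png

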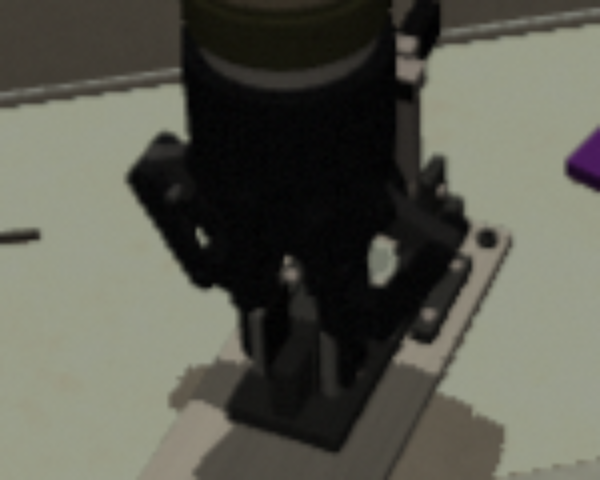

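The fingers, at (255,340) and (328,350), straddle the tab at (290,370) symmetrically. They sit 7 mm too far forward, so I'll correct that and grip.

Call:
{"method": "jog_arm", "body": {
  "increments": [
    [[0.028,0,0,0,0,0,190],[0,0,0,0,0,0,190],[0,0,0,0,0,0,220],[0,0,0,0,0,0,255],[0,0,0,0,0,0,255],[0,0,0,0,0,0,255]]
  ],
  "force": 25
}}

```text
clock: 10.25
tcp_pos: [0.5478, 0.1319, 0.0258]
orientation: [0.0, -0.087, 0.996, 0.0]
wrist_force: [-3.6, 1.0, 5.4]
finger_gap: 0.0114
grip_force: 25.4
```

```bash
python3 - <<'E'
from h import *
where()
E
```

```text
t 10.25 TCP jig mm -6.0 -0.4 25.8 yaw err deg -0.01 toolz [ 0.  0. -1.] gap 11.4 grip 25.352808237075806 F [-3.6  1.   5.4] q [ 0.09  0.44 -0.31  0.83  0.   -0.08]
```

Call:
{"method": "jog_arm", "body": {
  "increments": [
    [[0.012,0,0,0,0,0,255],[0.024,0,0,0,0,0,255],[0.024,0,0,0,0,0,255],[0.024,0,0,0,0,0,255],[0.024,0,0,0,0,0,255],[0.024,0,0,0,0,0,255],[0.024,0,0,0,0,0,255],[0.024,0,0,0,0,0,255],[0.024,0,0,0,0,0,255],[0.024,0,0,0,0,0,255],[0.024,0,0,0,0,0,255],[0.024,0,0,0,0,0,255],[0.024,0,0,0,0,0,255],[0.012,0,0,0,0,0,255],[0,0,0,0,0,0,255],[0,0,0,0,0,0,255]]
  ]
}}

```text
clock: 11.85
tcp_pos: [0.4708, 0.1182, 0.0257]
orientation: [0.0, -0.087, 0.996, -0.0]
wrist_force: [1.9, 0.6, 9.4]
finger_gap: 0.0116
grip_force: 26.2
```

```bash
python3 - <<'E'
from h import *
where()
c=cams.read_camera('scene')
cv2.imwrite('pics/p7.png',cv2.resize(c['pixels'][190:390,190:370,::-1],None,fx=3,fy=3))
E
```

```text
t 11.85 TCP jig mm -84.2 -0.5 25.7 yaw err deg -0.01 toolz [ 0.001  0.    -1.   ] gap 11.6 grip 26.227269172668457 F [1.9 0.6 9.4] q [ 0.08  0.31 -0.51  0.75 -0.   -0.09]
```

View pics/p7.png

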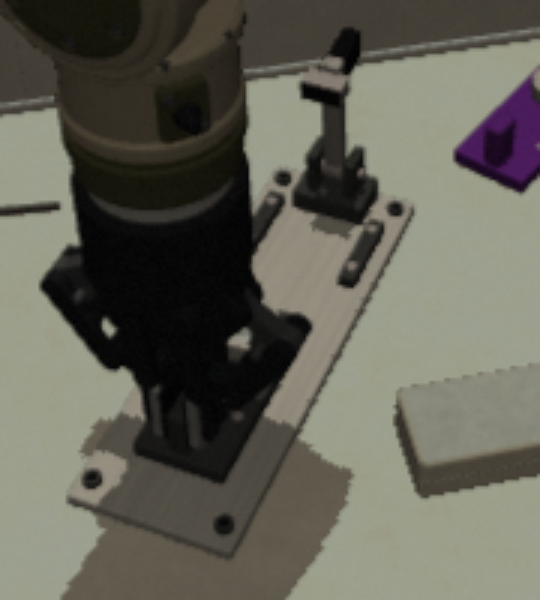

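The carrier's front edge is at (180,465), behind the screws at (92,478) and (223,524). The rails at (265,220) and (362,252) are empty and the bar is upright. Now I'll release and rise clear.

Call:
{"method": "jog_arm", "body": {
  "increments": [
    [[0,0,0,0,0,0,230],[0,0,0,0,0,0,200],[0,0,0,0,0,0,150],[0,0,0,0,0,0,120],[0,0,0,0,0,0,120],[0,0,-0.04,0,0,0,120],[0,0,-0.08,0,0,0,120],[0,0,-0.12,0,0,0,120],[0,0,-0.12,0,0,0,120],[0,0,-0.12,0,0,0,120],[0,0.16,0,0,0,0,120],[0,0.16,0,0,0,0,120],[0,0.16,0,0,0,0,120],[0,0.16,0,0,0,0,120],[0,0.16,0,0,0,0,120],[0,0,0,0,0,0,120],[0,0,0,0,0,0,120]]
  ]
}}

```text
clock: 13.6
tcp_pos: [0.4357, 0.3158, 0.1455]
orientation: [-0.0, -0.088, 0.996, -0.0]
wrist_force: [0.2, -0.4, -0.4]
finger_gap: 0.0451
grip_force: 0.0
```

```bash
python3 - <<'E'
from h import *
where()
c={n:cams.read_camera(n) for n in('scene','top')}
yaw=.1745;Rz=R.from_euler('z',yaw).as_matrix();o=np.array([.5536,.1333,0])
n='top'
for d in spotter.cut_out('carrier',n):
    k=max(cv2.findContours(d['region'].astype(np.uint8),0,2)[0],key=cv2.contourArea)
    B=np.array([Rz.T@(onz(c[n],u,.018)-o) for u in cv2.boxPoints(cv2.minAreaRect(k))])*1e3
    print(round(d['conf'],2),B[:,:2].round(1).tolist())
x=c['scene']['pixels'][170:390,190:370,::-1]; y=c['top']['pixels'][190:410,250:400,::-1]
cv2.imwrite('pics/p8.png',np.hstack([cv2.resize(x,None,fx=2.4,fy=2.4),cv2.resize(y,None,fx=2.4,fy=2.4)]))
E
```

```text
t 13.6 TCP jig mm -84.4 200.2 145.5 yaw err deg 0.12 toolz [-0. -0. -1.] gap 45.1 grip 0.0 F [ 0.2 -0.4 -0.4] q [ 0.48  0.28 -0.21  1.08 -0.    0.3 ]
0.81 [[13.6, 24.4], [13.7, -25.3], [-96.7, -25.3], [-96.7, 23.7]]
0.56 [[177.2, -48.2], [283.9, -74.9], [271.1, -126.4], [164.6, -99.1]]
```

View pics/p8.png

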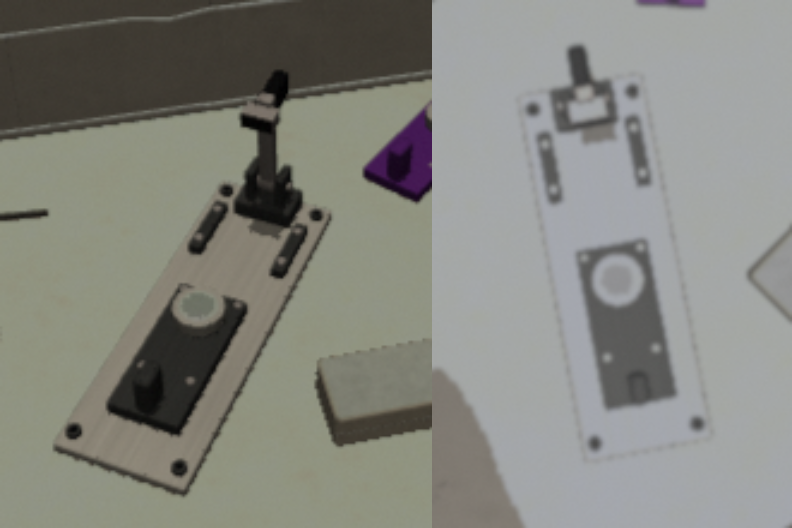

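The carrier lies straight on the open bed, spanning about x = -97 to +14 mm, well clear of the rails at +50 mm. The bar is up and the arm is away, so I'll hand in.

```bash
python3 -c "
from workcell import ticket
print(ticket.hand_in())"
```

```text
the job is handed in; nothing more can be done
None
```

The job is handed in at about 13.7 s of the 43 s allowed: the bar stands upright, the carrier lies straight on the open bed about 36 mm clear of the rails, and the arm touches nothing; no verdict came back.

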